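Edge the chopping board off the plank's end and stand it in the drainer

TASK

The flat green chopping board lies near the end of the plank, too wide to grip and with no room behind it because of the drainer: press on it and slide it outwards until its outer edge sticks out a few centimetres past the plank's end (not so far that it tips off), pinch that overhanging edge and lift the board away. Stand it on its long edge in the end slot of the drainer's plate rack, the slot nearest to where it lay, letting it down until it rests on the rack before you let go. Be gentle: the sagging plank is cracked and its end gives, so never push that end down by more than about 3 cm, and never bear down on plank or rack with more than about 3 kg (30 N); leave the tin plate, pitcher, bowl and spoon as they are.

Things in the scene. Friction and masses are not known exactly. Their poses are not given: they have to be found in the camera images.
- board_mid (a point): centre of the flat green chopping board: 165 mm (its x) by 115 mm (its y), 150 to 210 g. Its hard smooth middle (125 x 75 mm) is 8 mm thick (its z); the dark soft-grip border round it is 20 mm wide, 5 mm thick. It starts flat on the plank's end, its +y towards the end; its inner (-y) edge is 6 to 24 mm from the drainer's end wall, 70 mm high.
- board_out (a point): middle of the board's outer (+y) long edge, half-way up its thickness, 57.5 mm from its centre: the edge to bring past the plank's end and to pinch. Same axes as the board.
- end_edge (a point): middle of the plank's end edge, on its top: y points out along the plank, x along the edge (away from the robot), z out of its top. The last 175 mm are cracked off the rest: unloaded they rise outwards by about 0.04 rad, under load they hinge down springily, the more the nearer the end one presses. 220 mm wide, 25 mm thick, 75 mm or more free below. Friction: board on plank 0.33, fingertip on board 0.43, on its border 0.9.
- end_slot (a point): middle of the floor of the end slot of the drainer's plate rack, the slot nearest the board. The slot runs along x, 200 mm long, between two rows of upright white prongs 26 mm apart in y (20 mm clear), tops 57 mm above this floor; z is up. The rack's outer walls reach 55 mm above this floor, one 33 mm to +y of the slot. Like slots follow at -y.
- roof (a point): middle of the top of the roof of the drainer's enclosed cupboard part (222 mm in x by 162 mm in y, with a small sliding door in front), at the -y end of the rack; 136 mm above the slot's floor.
- plate_mid (a point): centre of the underside of the round tin plate, 152 mm across, that leans in the same rack about 140 mm to -y of the end slot: leave it there.
- pitcher: empty orange plastic pitcher, upright on the plank beyond the drainer, 190 mm high, 116 mm across, its handle reaching 103 mm from its axis at its +y; origin at the centre of its underside.
- bowl: white ceramic soup bowl on the table in front of the plank, 136 mm across, 55 mm high; origin at the centre of its underside.
- spoon: steel serving spoon, 200 mm long, lying on the table in front of the plank; its x runs along it.

How it is judged:
By the outcome, as a careful person would: the job done as asked, in the order asked, and still so for the second after the job is handed in, with the robot touching nothing.
It also fails if it takes over 72 s, if anything falls off the work surface, if the arm or the gripper's body presses on something with over 40 N, if the wrist force passes 120 N, or if a joint passes its speed limit or range.

ROBOT

A 7-joint arm with a two-finger parallel gripper is mounted at the origin on the work surface. World frame = base frame: x ahead of the robot, y to its left, z up, the work surface at z = 0. Lengths are in m, angles in rad, forces in N, time in s.
With the tool pointing down it reaches from about 0.425 to 0.875 m from the base axis. Payload 4.7 kg.
Tool frame: the origin (TCP) lies where the fingers leave the gripper's body, on its centre line; the fingertips stand 70 mm ahead of it and the grasp point (between the pads) lies 51 mm ahead of it; z points along the fingers, y is the line along which they close (so a half turn about z gives the same grasp; the last joint's range is limited). The gripper opens to 87 mm and grips with 3 to 60 N. Pads are 19 mm wide; open, the fingers measure 117 mm over their backs; the gripper's body (75 mm by 190 mm) begins 51 mm behind the grasp point.
Start: joints at [1.294, 0.321, -0.07, 1.45, 0.023, 1.371, -0.057], TCP at [0.186, -0.623, 0.292] pointing down, gripper open.
Joint ranges: [-2.86, 2.86], [-0.3, 2.09], [-1.38, 1.24], [0.06, 2.45], [-1.56, 4.7], [0.09, 2.05], [-2.69, 2.69]. Speed limits (rad/s): [2.57, 2.57, 3.14, 3.14, 3.14, 3.14, 3.14].

INTERFACE

Orientations are given as a rotation vector (axis times angle).
In Python, from bench import ctrl gives the robot as it stands.
- The arm moves only by the tool drive_tool, never from a script. Its argument "motion" is a list of rows, each a list of 3 entries, a list of its own where there are three numbers: the shift along the tool's x, y, z in cm, then the turn, a rotation vector about the tool's x, y, z in degrees, then the opening, from -1 (shut) to 1 (fully open). In form: [[[x, y, z], [ax, ay, az], claw], ...]. A call has 1 to 12 rows; each row shifts and turns the commanded pose from where the row before left it, along the tool's axes as they then stand; what a row does not reach is not made up. A row lasts 1/8 s, in which the tool goes at most 62.5 mm and 10.7 degrees, less where a joint would pass 70% of its speed; a pose out of reach is approached as far as the arm can. A call with a gripper value outside its range is refused whole. The fingers move at their own pace and stop on an object; "force" is the grip in N (left out, the last holds). Time passes only in rows, so rows that do not move let the fingers close. It gives the time, the measured TCP pose, the force, the opening and the grip force at its end, in the units of the state.
- ctrl.get_state(): the state, without advancing time (a new reading comes with each control period).
- ctrl.get_image(name): name is "side" or "top"; returns the picture (480x640x3 uint8, red, green, blue); there is no depth.
- ctrl.calibration(name): a dict with "K" (3x3 intrinsics, pixels), "origin" and "attitude" of the camera in the world. Camera axes: x right, y up, looking along -z (the intrinsics and any distortion apply to the point x, -y, -z); pixel columns grow to the right and rows downward; lengths in m; the calibration is good to about 2 mm. A picture is of the moment at which its call begins. calibration takes no time and is no camera call.
- ctrl.close_job(): hands the job in; it is judged then, once.
The state is a dict: "time": time; "joint_positions": joint angles; "qd": joint speeds; "joint_torque": joint torques, N m; "position": TCP position; "tool_rot": TCP orientation; "ft_force": force on the tool from outside, world axes, zero at the start; "torque": the same for the moment, N m; "grip_width": opening from 0.0 (shut) to 1.0 (fully open); "grip_force": force on a finger pad.
Only numpy, scipy, OpenCV 4.12 (cv2) and the standard library are available. Lean on these libraries where they do the work, as an engineer would, in place of code of your own. Each camera call takes 0.05 s, during which the arm holds its last target. There are 200 camera calls.

## Working session

There is one attempt and no reset: what is moved stays moved. The work goes in short steps, Python scripts to look and compute and a tool call to move; the robot and the scene stay as the last step left them, time stands still between calls to the robot, and variables do not carry over. Pictures are saved under pics/ and viewed, at most 10 in all, crops included, and the job is handed in when it is done.

Besides the shell and the picture viewer there is one more tool, called by a JSON object that holds its "name" and its "arguments", one argument or row to a line. drive_tool: Moves the arm, as the interface text tells. Its arguments: {"type":"object","properties":{"motion":{"type":"array","items":{"type":"array"}},"force":{"type":"number"}},"required":["motion"]}

```bash
mkdir -p pics
cat > h.py <<'E'
import numpy as np,cv2
from bench import ctrl
from scipy.spatial.transform import Rotation as R
def cal(n):
    c=ctrl.calibration(n);K=np.array(c['K'],float);o=np.array(c['origin'],float);a=np.array(c['attitude'],float)
    A=a if a.shape==(3,3) else R.from_rotvec(a).as_matrix()
    d=c.get('distortion',c.get('dist'))
    return K,o,A,d
def ray(n,uv):
    K,o,A,d=cal(n)
    p=cv2.undistortPoints(np.array([[uv]],float),K,None if d is None else np.array(d,float))[0,0]
    return o,A@np.array([p[0],-p[1],-1.])
def atz(n,uv,z):
    o,r=ray(n,uv);return o+r*(z-o[2])/r[2]
def tri(us,ut):
    o1,r1=ray('side',us);o2,r2=ray('top',ut)
    s=np.linalg.lstsq(np.c_[r1,-r2],o2-o1,rcond=None)[0]
    a,b=o1+s[0]*r1,o2+s[1]*r2
    return (a+b)/2,np.linalg.norm(a-b)
def proj(n,P):
    K,o,A,d=cal(n);q=(np.atleast_2d(P)-o)@A;q=q*[1,-1,-1]
    return cv2.projectPoints(q,np.zeros(3),np.zeros(3),K,None if d is None else np.array(d,float))[0][:,0]
E
python3 - <<'E'
from h import *
for n in('side','top'):
    print(n,ctrl.calibration(n)); cv2.imwrite(f'pics/{n}0.png',ctrl.get_image(n)[:,:,::-1])
print(ctrl.get_state())
E
```

```text
side {'K': array([[502.68590559,   0.        , 313.2663983 ],
       [  0.        , 502.68590559, 236.39751583],
       [  0.        ,   0.        ,   1.        ]]), 'origin': array([0.2826108 , 0.80209839, 0.78019222]), 'attitude': array([ 0.15946386, -1.36173522, -2.5535532 ])}
top {'K': array([[462.2050379 ,   0.        , 321.85716597],
       [  0.        , 462.2050379 , 232.85592508],
       [  0.        ,   0.        ,   1.        ]]), 'origin': array([ 0.31860406, -0.05424875,  1.21289092]), 'attitude': array([ 0.15076392, -0.10752538, -1.58490493])}
{'time': 0.1, 'joint_positions': array([ 1.29408525,  0.32168974, -0.07009253,  1.45155301,  0.02258671,
        1.37078967, -0.0568661 ]), 'qd': array([ 1.33336186e-03, -2.92182308e-03,  3.32749080e-05, -1.28371861e-03,
        5.28333276e-04,  1.51298943e-03, -8.50223774e-05]), 'joint_torque': array([-2.26955274e-05, -4.92574310e+01, -4.05653547e-01, -3.13401568e+01,
       -6.41860301e-02,  3.95057048e-02,  6.55096619e-05]), 'position': array([ 0.18623432, -0.62235666,  0.29130924]), 'tool_rot': array([-3.10681968e+00, -4.55065230e-01,  4.96969372e-04]), 'ft_force': array([ 0.01874448, -0.50357325, -0.56970326]), 'torque': array([-0.02009848, -0.0236396 ,  0.00554858]), 'grip_force': 0.0, 'grip_width': 1.0012149176443559}
```

View pics/side0.png

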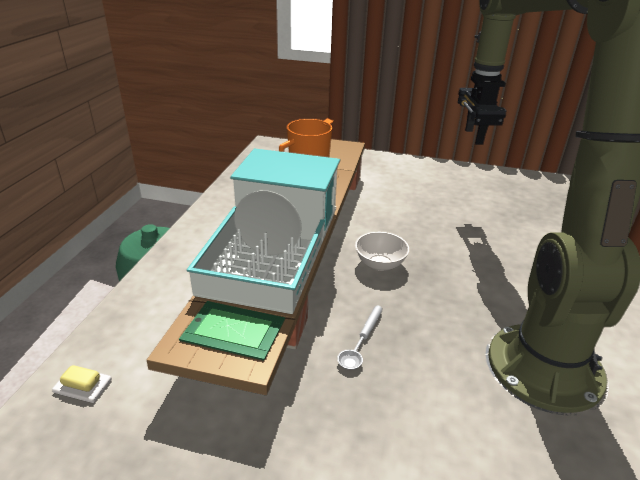

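View pics/top0.png

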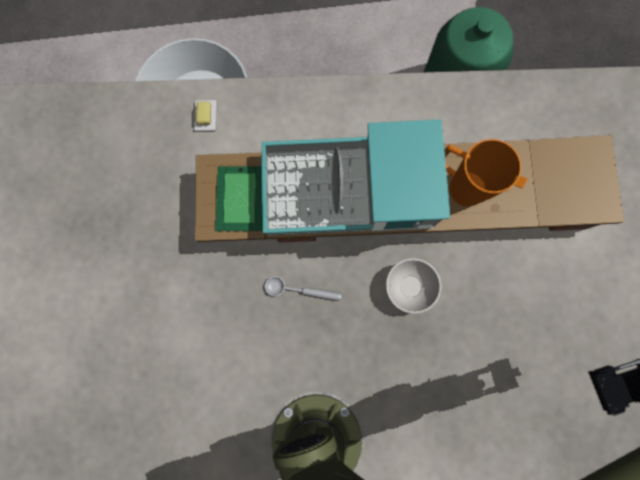

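The plank runs along world y. Its end is at about (195,155–241) in top and (149–268,362–382) in side, with the green board next to the drainer wall. I'll zoom in to get corners.

Run:
```python
import cv2,numpy as np
s=cv2.imread('pics/side0.png')[220:400,140:340]; t=cv2.imread('pics/top0.png')[130:250,185:385]
cv2.imwrite('pics/sz.png',cv2.resize(s,None,fx=4,fy=3.3333,interpolation=cv2.INTER_CUBIC)[:600])
cv2.imwrite('pics/tz.png',cv2.resize(t,None,fx=4,fy=4,interpolation=cv2.INTER_CUBIC))
```

```text
(no output)
```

View pics/sz.png

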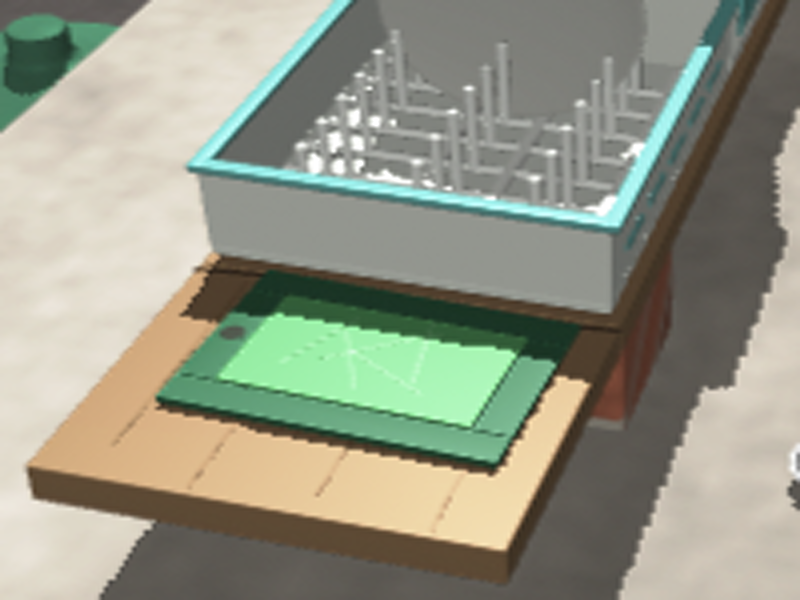

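View pics/tz.png

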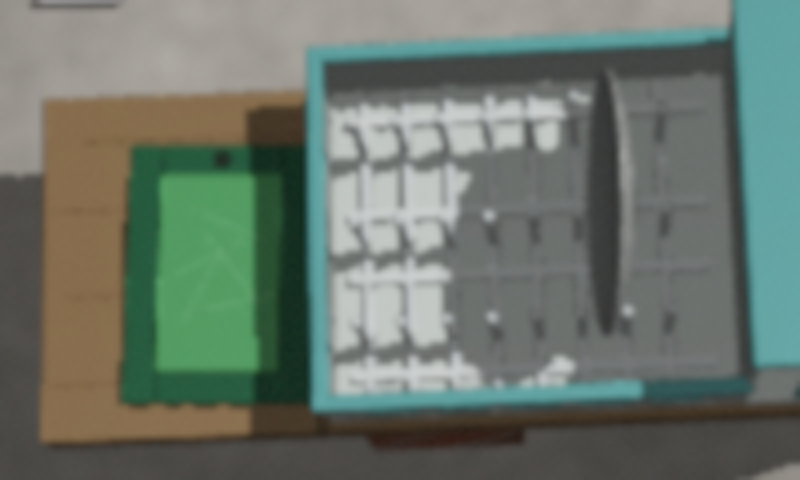

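The two zooms show plank corners, board corners and rim corners clearly. In the side zoom, plank corners are at (28,467) and (510,548), and board outer corners at (158,398) and (497,465). I'll triangulate these.

Run:
```python
from h import *
S=lambda u,v:(140+(u+.5)/4-.5,220+(v+.5)/3.3333-.5)
T=lambda u,v:(185+(u+.5)/4-.5,130+(v+.5)/4-.5)
np.set_printoptions(precision=4,suppress=True)
P={'pl_far':((28,467),(43,101)),'pl_near':((510,548),(40,443)),'b_far':((158,398),(132,147)),'b_near':((497,465),(121,402)),
'rim_far':((190,165),(307,47)),'rim_near':((616,228),(312,412))}
r={}
for k,(s,t) in P.items():
    r[k],e=tri(S(*s),T(*t)); print(k,r[k],'gap',round(e,4))
for a in('pl','b','rim'):
    d=r[a+'_far']-r[a+'_near'];print(a,np.linalg.norm(d),'yaw',np.degrees(np.arctan2(-d[1],d[0])), 'mid',(r[a+'_far']+r[a+'_near'])/2)
```

```text
pl_far [0.7091 0.2906 0.1069] gap 0.0033
pl_near [0.49   0.2846 0.1101] gap 0.0015
b_far [0.6767 0.2327 0.1099] gap 0.0034
b_near [0.5139 0.2354 0.1105] gap 0.0008
rim_far [0.7142 0.113  0.1735] gap 0.0017
rim_near [0.4965 0.109  0.1736] gap 0.0044
pl 0.21920430485173661 yaw -1.555161764332686 mid [0.5996 0.2876 0.1085]
b 0.1628506247585612 yaw 0.95467577874551 mid [0.5953 0.2341 0.1102]
rim 0.2177703692781839 yaw -1.0555378249459915 mid [0.6053 0.111  0.1735]
```

Run:
```python
from h import *
S=lambda u,v:(140+(u+.5)/4-.5,220+(v+.5)/3.3333-.5)
np.set_printoptions(precision=4,suppress=True)
for row in [[(300,146),(417,161),(535,177)],[(322,119),(435,134),(550,151)],[(343,97),(453,112),(567,127)],[(362,76),(470,87),(582,102)]]:
    print([atz('side',S(*p),.1755) for p in row])
for p in[(395,166+32),(190,168),(616,228)]: print(atz('side',S(*p),.1735))
```

```text
[array([0.6703, 0.083 , 0.1755]), array([0.6096, 0.0801, 0.1755]), array([0.5493, 0.0781, 0.1755])]
[array([0.6711, 0.0549, 0.1755]), array([0.6108, 0.0528, 0.1755]), array([0.5503, 0.0524, 0.1755])]
[array([0.6702, 0.0305, 0.1755]), array([0.6103, 0.0291, 0.1755]), array([0.5498, 0.0272, 0.1755])]
[array([0.6699, 0.0065, 0.1755]), array([0.6114, 0.0016, 0.1755]), array([0.5505, 0.0002, 0.1755])]
[0.6077 0.1131 0.1735]
[0.7138 0.1154 0.1735]
[0.4988 0.1087 0.1735]
```

Run:
```python
from h import *
T=lambda u,v:(185+(u+.5)/4-.5,130+(v+.5)/4-.5)
np.set_printoptions(precision=4,suppress=True)
for p in[(489,215),(491,317),(628,311)]: print(atz('top',T(*p),.1755),atz('top',T(*p),.1685))
t=cv2.imread('pics/top0.png')[155:240,255:375]
cv2.imwrite('pics/rack.png',cv2.resize(t,None,fx=6.5,fy=6.5,interpolation=cv2.INTER_CUBIC))
```

```text
[0.6076 0.0059 0.1755] [0.6096 0.0063 0.1685]
[0.5472 0.0054 0.1755] [0.5487 0.0058 0.1685]
[ 0.5489 -0.0733  0.1755] [ 0.5505 -0.0735  0.1685]
```

View pics/rack.png

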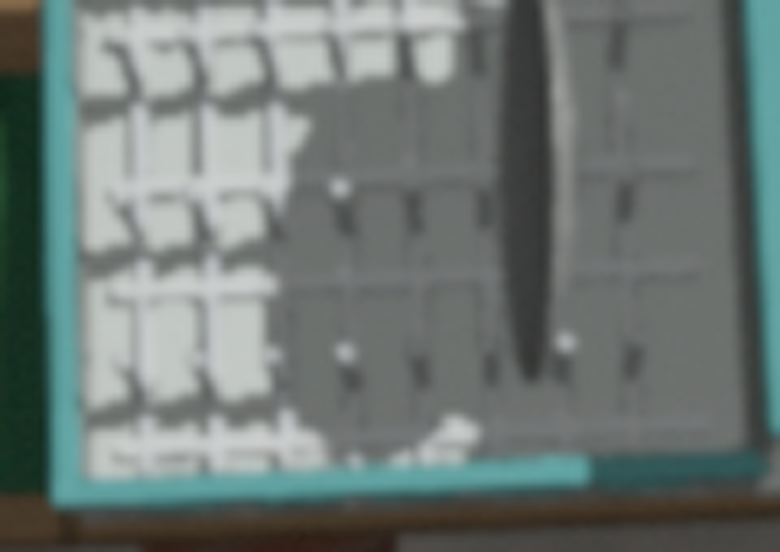

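From the rack crop, prong tops at (340,187), (346,352) and (565,342) put one row at y≈0.0057. With the 26 mm pitch, the end slot middle is at about (0.608, 0.071), with its floor at z≈0.117. Next I plan the approach.

```bash
cat >> h.py <<'E'
def ori(z,y):
    z=np.array(z,float);z/=np.linalg.norm(z);y=np.array(y,float);y-=z*(y@z);y/=np.linalg.norm(y)
    return R.from_matrix(np.c_[np.cross(y,z),y,z])
def plan(p0,r0,wps,claw):
    """wps: (pos,R,n). prints rows; follows the rounded rows"""
    p=np.array(p0,float);r=r0;out=[]
    for pos,rt,n in wps:
        for i in range(n):
            k=n-i
            s=np.round(r.inv().apply((np.array(pos)-p)/k)*100,1)
            a=np.round(np.degrees((r.inv()*rt).as_rotvec())/k,1)
            p=p+r.apply(s/100); r=r*R.from_rotvec(np.radians(a))
            out.append([s.tolist(),a.tolist(),claw])
    for i in range(0,len(out),12): print(str(out[i:i+12]).replace(' ',''))
    return p,r
def now():
    s=ctrl.get_state();return s['position'],R.from_rotvec(s['tool_rot'])
PRESS=ori([0,-np.sin(np.radians(25)),-np.cos(np.radians(25))],[1,0,0])
DOWN=ori([0,0,-1],[1,0,0])
E
python3 - <<'E'
from h import *
p,r=now()
plan(p,r,[(p+[0,0,.08],r,2),([.43,-.1,.37],ori([0,0,-1],[1,0.1,0]),10),([.595,.21,.30],PRESS,7),([.595,.153,.205],PRESS,4)],1)
E
```

```text
[[[-0.0,-0.0,-4.0],[0.0,0.0,0.0],1],[[-0.0,-0.0,-4.0],[0.0,0.0,0.0],1],[[3.8,-4.3,0.0],[-0.0,-0.0,-7.9],1],[[4.4,-3.7,0.0],[-0.0,-0.0,-7.9],1],[[4.9,-3.1,0.0],[-0.0,-0.0,-7.9],1],[[5.2,-2.4,0.0],[-0.0,-0.0,-7.9],1],[[5.5,-1.7,0.0],[-0.0,-0.0,-7.9],1],[[5.7,-0.9,0.0],[-0.0,-0.0,-7.9],1],[[5.8,-0.1,0.0],[-0.0,-0.0,-7.9],1],[[5.7,0.7,0.1],[-0.0,-0.0,-7.9],1],[[5.6,1.5,0.0],[-0.0,-0.0,-7.9],1],[[5.3,2.3,0.1],[-0.0,-0.1,-7.9],1]]
[[[4.2,2.8,1.0],[0.2,-3.6,0.8],1],[[4.3,2.7,0.7],[0.2,-3.6,0.8],1],[[4.3,2.7,0.4],[0.2,-3.6,0.8],1],[[4.4,2.6,0.2],[0.2,-3.5,0.8],1],[[4.4,2.5,-0.1],[0.1,-3.6,0.8],1],[[4.5,2.5,-0.4],[0.2,-3.5,0.8],1],[[4.4,2.4,-0.7],[0.1,-3.6,0.8],1],[[-0.3,0.0,2.8],[0.0,0.0,0.0],1],[[-0.3,0.0,2.7],[0.0,0.0,0.0],1],[[-0.3,0.0,2.8],[0.0,0.0,0.0],1],[[-0.2,0.0,2.7],[0.0,0.0,0.0],1]]
```

{"name": "drive_tool", "arguments": {
  "motion": [
    [[0,0,-4],[0,0,0],1],
    [[0,0,-4],[0,0,0],1],
    [[3.8,-4.3,0],[0,0,-7.9],1],
    [[4.4,-3.7,0],[0,0,-7.9],1],
    [[4.9,-3.1,0],[0,0,-7.9],1],
    [[5.2,-2.4,0],[0,0,-7.9],1],
    [[5.5,-1.7,0],[0,0,-7.9],1],
    [[5.7,-0.9,0],[0,0,-7.9],1],
    [[5.8,-0.1,0],[0,0,-7.9],1],
    [[5.7,0.7,0],[0,0,-7.9],1],
    [[5.6,1.5,0],[0,0,-7.9],1],
    [[5.3,2.3,0],[0,0,-7.9],1]
  ]
}}

```text
time: 1.6
position: [0.4308, -0.0985, 0.3721]
tool_rot: [2.104, 2.333, -0.001]
ft_force: [0.6, 0.2, -0.7]
grip_width: 1.0
grip_force: 0.0
```

{"name": "drive_tool", "arguments": {
  "motion": [
    [[4.2,2.8,1.0],[0.2,-3.6,0.8],1],
    [[4.3,2.7,0.7],[0.2,-3.6,0.8],1],
    [[4.3,2.7,0.4],[0.2,-3.6,0.8],1],
    [[4.4,2.6,0.2],[0.2,-3.5,0.8],1],
    [[4.4,2.5,-0.1],[0.1,-3.6,0.8],1],
    [[4.5,2.5,-0.4],[0.2,-3.5,0.8],1],
    [[4.4,2.4,-0.7],[0.1,-3.6,0.8],1],
    [[0,0,0],[0,0,0],1]
  ]
}}

```text
time: 2.6
position: [0.5935, 0.216, 0.2973]
tool_rot: [1.971, 1.995, -0.444]
ft_force: [0.4, 0.1, -0.1]
grip_width: 0.999
grip_force: 0.0
```

Run:
```python
from h import *
s=ctrl.get_state();p,r=now();print(s['time'],p,r.as_matrix().round(3),s['joint_positions'].round(3),s['ft_force'])
plan(p,r,[([.595,.153,.195],PRESS,5)],1)
```

```text
2.6 [0.59351458 0.21595501 0.29727776] [[-0.013  1.    -0.003]
 [ 0.907  0.01  -0.421]
 [-0.421 -0.008 -0.907]] [ 0.058  0.565 -0.917  1.358  0.731  1.759 -0.823] [ 0.37391112  0.09534511 -0.06321607]
[[[-0.3,0.0,2.4],[-0.0,-0.0,0.1],1],[[-0.3,0.0,2.4],[-0.0,-0.0,0.2],1],[[-0.3,0.1,2.4],[-0.1,-0.0,0.1],1],[[-0.3,0.0,2.4],[-0.0,-0.0,0.2],1],[[-0.2,0.1,2.3],[-0.1,-0.1,0.1],1]]
```

{"name": "drive_tool", "arguments": {
  "motion": [
    [[-0.3,0,2.4],[0,0,0],1],
    [[-0.3,0,2.4],[0,0,0],1],
    [[-0.3,0,2.4],[0,0,0],1],
    [[-0.3,0.1,2.4],[0,0,0],1],
    [[-0.2,0.1,2.3],[0,0,0],1],
    [[0,0,0],[0,0,0],1]
  ]
}}

```text
time: 3.35
position: [0.5976, 0.1495, 0.2004]
tool_rot: [1.979, 1.987, -0.427]
ft_force: [3.4, 8.1, -4.2]
grip_width: 1.001
grip_force: 3.7
```

Run:
```python
from h import *
p,r=now();print(p)
a=ctrl.get_image('side')[220:400,140:340];b=ctrl.get_image('top')[130:250,185:385]
i=np.vstack([cv2.resize(a,(600,360),interpolation=3),cv2.resize(b,(600,240)[::1],interpolation=3)])
cv2.imwrite('pics/pre.png',i[:,:,::-1])
```

```text
[0.5975961  0.14951283 0.20035898]
```

View pics/pre.png

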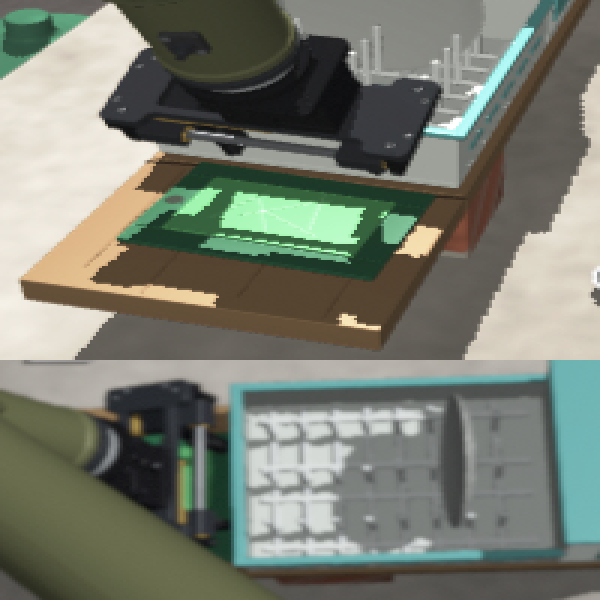

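The forces show the fingers' inner faces touching the drainer rim, so I'm backing off outwards.

{"name": "drive_tool", "arguments": {
  "motion": [
    [[0.5,0,-0.5],[0,0,0],1],
    [[0.6,0,-0.5],[0,0,0],1],
    [[0,0,0],[0,0,0],1],
    [[0,0,0],[0,0,0],1]
  ]
}}

```text
time: 3.95
position: [0.5972, 0.1601, 0.2052]
tool_rot: [1.98, 1.978, -0.439]
ft_force: [0.8, -0.4, 0.6]
grip_width: 0.999
grip_force: 0.0
```

Run:
```python
from h import *
s=ctrl.get_state();p,r=now();print(s['time'],p,r.as_matrix().round(3),s['joint_positions'].round(3),s['ft_force'],s['torque'])
```

```text
3.95 [0.59721633 0.16011654 0.20520938] [[ 0.001  1.     0.   ]
 [ 0.906 -0.    -0.424]
 [-0.424  0.001 -0.906]] [ 0.156  0.582 -0.89   1.53   0.766  1.577 -0.848] [ 0.76702989 -0.42557146  0.55610952] [ 0.47630998 -0.06875698  0.02342846]
```

{"name": "drive_tool", "arguments": {
  "motion": [
    [[0.2,0,0.5],[0,0,0],1],
    [[0.2,0,0.5],[0,0,0],1],
    [[0.1,0,0.5],[0,0,0],1],
    [[0.2,0,0.5],[0,0,0],1],
    [[0,0,0],[0,0,0],1]
  ]
}}

```text
time: 4.58
position: [0.5969, 0.1582, 0.1835]
tool_rot: [1.98, 1.98, -0.44]
ft_force: [0.3, 0.7, 0.2]
grip_width: 1.003
grip_force: 0.0
```

{"name": "drive_tool", "arguments": {
  "motion": [
    [[0.1,0,0.2],[0,0,0],1],
    [[0.1,0,0.2],[0,0,0],1],
    [[0.1,0,0.2],[0,0,0],1],
    [[0,0,0],[0,0,0],1]
  ]
}}

```text
time: 5.08
position: [0.5973, 0.1587, 0.1778]
tool_rot: [1.979, 1.979, -0.438]
ft_force: [-0.5, -0.8, 2.6]
grip_width: 1.003
grip_force: 1.3
```

{"name": "drive_tool", "arguments": {
  "motion": [
    [[-0.5,0,-0.2],[0,0,0],1],
    [[0.1,0,0.2],[0,0,0],1],
    [[0.1,0,0.2],[0,0,0],1],
    [[0.1,0,0.2],[0,0,0],1],
    [[0,0,0],[0,0,0],1]
  ]
}}

```text
time: 5.7
position: [0.5974, 0.1547, 0.1766]
tool_rot: [1.979, 1.977, -0.44]
ft_force: [-1.8, -0.4, 10.2]
grip_width: 0.998
grip_force: 5.3
```

{"name": "drive_tool", "arguments": {
  "motion": [
    [[0.4,0,-0.2],[0,0,0],1],
    [[0.5,0,-0.2],[0,0,0],1],
    [[0.4,0,-0.2],[0,0,0],1],
    [[0.5,0,-0.2],[0,0,0],1]
  ]
}}

```text
time: 6.2
position: [0.5984, 0.1721, 0.1767]
tool_rot: [1.978, 1.971, -0.442]
ft_force: [-0.3, -5.0, 11.1]
grip_width: 0.998
grip_force: 5.6
```

{"name": "drive_tool", "arguments": {
  "motion": [
    [[0.5,0,-0.2],[0,0,0],1],
    [[0.4,0,-0.2],[0,0,0],1],
    [[0.5,0,-0.2],[0,0,0],1],
    [[0.4,0,-0.2],[0,0,0],1],
    [[0.5,0,-0.3],[0,0,0],1]
  ]
}}

```text
time: 6.82
position: [0.5982, 0.1981, 0.1764]
tool_rot: [1.979, 1.973, -0.441]
ft_force: [0.4, -3.2, 8.3]
grip_width: 1.003
grip_force: 3.9
```

Run:
```python
from h import *
p,r=now();print(p)
a=ctrl.get_image('side')[220:400,140:340]
cv2.imwrite('pics/slide.png',cv2.resize(a,None,fx=4,fy=3.3333,interpolation=3)[:,:,::-1])
```

```text
[0.59824672 0.19811835 0.17638625]
```

View pics/slide.png

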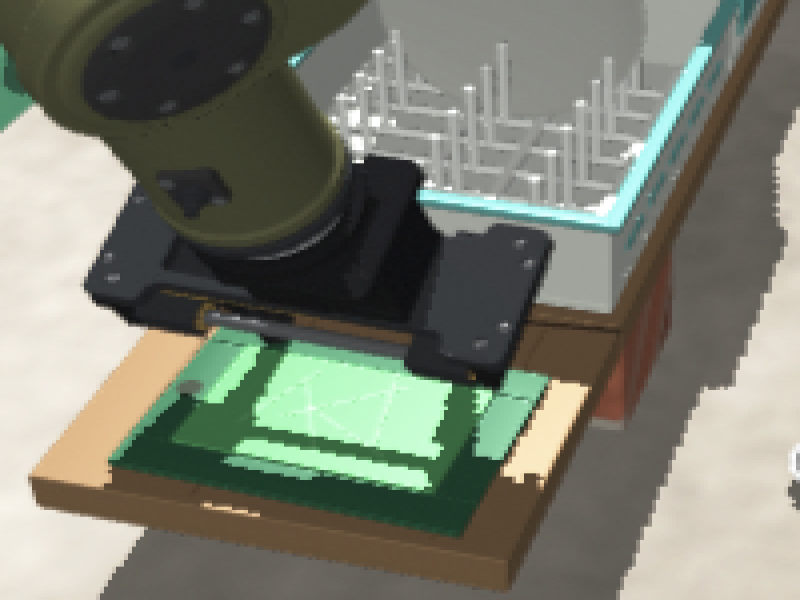

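The board is sliding with the tool. Its outer corners are now at (110,465) and (462,533) in the zoom, and the plank end has sagged only a few mm.

Run:
```python
from h import *
S=lambda u,v:(140+(u+.5)/4-.5,220+(v+.5)/3.3333-.5)
for p,z in[((110,465),.110),((462,533),.110),((30,480),.104),((512,558),.106)]: print(atz('side',S(*p),z).round(4))
```

```text
[0.6758 0.2818 0.11  ]
[0.5132 0.2813 0.11  ]
[0.7074 0.296  0.104 ]
[0.4892 0.2871 0.106 ]
```

{"name": "drive_tool", "arguments": {
  "motion": [
    [[0.5,0,-0.2],[0,0,0],1],
    [[0.4,0,-0.2],[0,0,0],1],
    [[0.5,0,-0.2],[0,0,0],1],
    [[0.4,0,-0.2],[0,0,0],1]
  ]
}}

```text
time: 7.38
position: [0.598, 0.2183, 0.1757]
tool_rot: [1.979, 1.974, -0.441]
ft_force: [-0.2, -3.8, 7.0]
grip_width: 0.999
grip_force: 3.6
```

{"name": "drive_tool", "arguments": {
  "motion": [
    [[0.5,0,-0.3],[0,0,0],1],
    [[0.4,0,-0.2],[0,0,0],1],
    [[0.5,0,-0.2],[0,0,0],1],
    [[0.4,0,-0.2],[0,0,0],1],
    [[0,0,0],[0,0,0],1]
  ]
}}

```text
time: 8.0
position: [0.5977, 0.2395, 0.1756]
tool_rot: [1.979, 1.977, -0.439]
ft_force: [-0.6, -1.1, 4.9]
grip_width: 1.003
grip_force: 2.7
```

{"name": "drive_tool", "arguments": {
  "motion": [
    [[-0.4,0,-0.9],[0,0,0],1],
    [[-1.2,0,-2.7],[0,0,0],1],
    [[-1.2,0,-2.7],[0,0,0],1],
    [[-1.2,0,-2.7],[0,0,0],1],
    [[0,0,0],[0,0,0],1]
  ]
}}

```text
time: 8.62
position: [0.5975, 0.2431, 0.2758]
tool_rot: [1.98, 1.979, -0.432]
ft_force: [-0.1, 0.4, -0.4]
grip_width: 1.0
grip_force: 0.0
```

```bash
cat > kin.py <<'E'
from h import *
import itertools
from scipy.optimize import least_squares
def fk(q,sg,L):
    Rm=R.identity();p=np.zeros(3)
    for i in range(7):
        Rm=Rm*R.from_euler('y' if i%2 else 'z',sg[i]*q[i]); p=p+Rm.apply([L[2*i],0,L[2*i+1]])
    return p,Rm
E
python3 - <<'E'
from kin import *
s=ctrl.get_state();print(s['time'],s['position'],s['ft_force'])
D=[([1.29408525,.32168974,-.07009253,1.45155301,.02258671,1.37078967,-.0568661],[.18623432,-.62235666,.29130924],[-3.10681968,-.455065,.000497]),
([.058,.565,-.917,1.358,.731,1.759,-.823],[.59351,.21596,.29728],[1.971,1.995,-.444]),
([.156,.582,-.89,1.53,.766,1.577,-.848],[.59722,.16012,.20521],[1.98,1.978,-.439]),
(s['joint_positions'],s['position'],s['tool_rot'])]
best=[]
for a,b,c,d in itertools.product([1,-1],repeat=4):
    sg=[-1,1,a,b if False else 1,b,1,c]
    for off in [d*np.pi/2]:
        def e(x):
            o=[]
            for q,p,rv in D:
                P,Q=fk(q,sg,x[:14]);Q=Q*R.from_euler('z',x[14]);o+=list((P-p)*5)+list((Q.inv()*R.from_rotvec(rv)).as_rotvec())
            return np.r_[o,.01*x[:14]]
        x0=np.r_[0,.3,0,.2,0,.2,0,.2,0,.2,0,.1,0,.1,off]
        f=least_squares(e,x0);best.append((f.cost,sg,f.x))
best.sort(key=lambda t:t[0])
for b in best[:2]: print(b[0],b[1],b[2].round(3))
np.savez('kin.npz',sg=best[0][1],x=best[0][2])
E
```

```text
8.625 [0.59745512 0.24313342 0.27579709] [-0.08136716  0.44886111 -0.43646113]
3.4660991886773335e-05 [-1, 1, -1, 1, -1, 1, -1] [ 0.044 -0.245  0.316  0.208 -0.111  0.208  0.15   0.246 -0.242  0.246
  0.33  -0.107 -0.109 -0.107 -4.712]
3.4660991886774514e-05 [-1, 1, -1, 1, -1, 1, -1] [ 0.044 -0.245  0.316  0.208 -0.111  0.208  0.15   0.246 -0.242  0.246
  0.33  -0.107 -0.109 -0.107  1.571]
```

```bash
cat >> kin.py <<'E'
LIM=np.array([[-2.86,2.86],[-.3,2.09],[-1.38,1.24],[.06,2.45],[-1.56,4.7],[.09,2.05],[-2.69,2.69]])
SG=[-1,1,-1,1,-1,1,-1]
def fkp(q,P4):
    L=np.zeros(14);L[[1,5,9,13]]=P4
    p,r=fk(q,SG,L);return p,r*R.from_euler('z',np.pi/2)
def ik(pos,rot,q0,P4):
    def e(q):
        p,r=fkp(q,P4);return np.r_[(p-pos)*5,(r.inv()*rot).as_rotvec(),.002*(q-q0)]
    f=least_squares(e,np.clip(q0,LIM[:,0]+.03,LIM[:,1]-.03),bounds=(LIM[:,0]+.02,LIM[:,1]-.02))
    p,r=fkp(f.x,P4);return f.x,np.linalg.norm(p-pos),np.degrees((r.inv()*rot).magnitude())
E
python3 - <<'E'
from kin import *
s=ctrl.get_state()
D=[([1.29408525,.32168974,-.07009253,1.45155301,.02258671,1.37078967,-.0568661],[.18623432,-.62235666,.29130924]),
([.058,.565,-.917,1.358,.731,1.759,-.823],[.59351,.21596,.29728]),
([.156,.582,-.89,1.53,.766,1.577,-.848],[.59722,.16012,.20521]),
(s['joint_positions'],s['position'])]
e=lambda x:np.concatenate([fkp(q,x)[0]-p for q,p in D])
f=least_squares(e,[.3,.4,.4,.2]);P4=f.x;print(P4,np.abs(f.fun).max())
np.save('P4.npy',P4); q0=s['joint_positions']
rng=np.random.default_rng(0)
for yaw in(0,15,25,35,45):
    c,n=np.cos(np.radians(yaw)),np.sin(np.radians(yaw))
    z=np.array([n,-c,-.04]);
    for sy in(1,-1):
        rot=ori(z,[0,0,sy]); b=None
        for d in(.04,0):
            pos=np.array([.597,.304,.110])-rot.as_matrix()[:,2]*(.07+d)
            best=min((ik(pos,rot,qq,P4) for qq in [q0]+[rng.uniform(LIM[:,0],LIM[:,1]) for _ in range(8)]),key=lambda t:t[1]*10+t[2])
            print(yaw,sy,d,best[0].round(2),best[1].round(4),best[2].round(2))
E
```

```text
[0.24900864 0.49398563 0.50109279 0.32903097] 0.023555759181642322
0 1 0.04 [-1.25  1.57  1.22  0.7   0.08  2.03 -1.86] 0.0077 5.03
0 1 0 [-1.23  1.57  1.22  0.76  0.08  2.03 -1.86] 0.0016 1.06
0 -1 0.04 [-1.25  1.57  1.22  0.7   0.08  2.03  1.28] 0.0077 5.03
0 -1 0 [-1.23  1.57  1.22  0.76  0.08  2.03  1.28] 0.0016 1.06
15 1 0.04 [-1.09  1.24  0.23  0.96  0.9   2.03 -2.28] 0.0 0.0
15 1 0 [-1.08  1.19  0.25  1.07  0.9   1.96 -2.32] 0.0 0.0
15 -1 0.04 [-1.09  1.24  0.23  0.96  0.9   2.03  0.86] 0.0 0.0
15 -1 0 [-0.99  1.18  0.08  1.07  1.01  2.03  0.77] 0.0 0.0
25 1 0.04 [-0.97  1.12 -0.12  1.2   1.19  2.03 -2.45] 0.0 0.0
25 1 0 [-1.34  1.18  0.59  1.27  0.72  1.67 -2.25] 0.0 0.0
25 -1 0.04 [-1.42  1.25  0.7   1.2   0.61  1.69  0.97] 0.0 0.0
25 -1 0 [-0.89  1.09 -0.18  1.27  1.24  2.01  0.65] 0.0 0.0
35 1 0.04 [-0.87  1.05 -0.34  1.41  1.38  2.03 -2.56] 0.0 0.0
35 1 0 [-0.77  1.05 -0.4   1.46  1.45  2.03 -2.58] 0.0 0.0
35 -1 0.04 [-1.76  1.49  1.22  1.41  0.18  1.35  1.24] 0.0 0.0
35 -1 0 [-1.68  1.36  1.06  1.46  0.39  1.32  1.09] 0.0 0.0
45 1 0.04 [-1.72  1.17  0.85  1.61  0.68  1.27 -2.27] 0.0 0.0
45 1 0 [-1.73  1.23  0.94  1.65  0.62  1.17 -2.23] 0.0 0.0
45 -1 0.04 [-1.85  1.36  1.1   1.61  0.39  1.16  1.08] 0.0 0.0
45 -1 0 [-0.84  0.95 -0.32  1.65  1.47  1.88  0.51] 0.0 0.0
```

```bash
cat > fit.py <<'E'
from kin import *
s=ctrl.get_state()
D=[([1.29408525,.32168974,-.07009253,1.45155301,.02258671,1.37078967,-.0568661],[.18623432,-.62235666,.29130924]),
([.058,.565,-.917,1.358,.731,1.759,-.823],[.59351,.21596,.29728]),
([.156,.582,-.89,1.53,.766,1.577,-.848],[.59722,.16012,.20521]),
(s['joint_positions'],s['position'])]
for extra in ([10],[12],[8],[4],[6,8],[4,10],[8,10]):
    idx=[1,5,9,13]+extra
    def F(q,x):
        L=np.zeros(14);L[idx]=x;return fk(q,SG,L)[0]
    f=least_squares(lambda x:np.concatenate([F(q,x)-p for q,p in D]),[.3,.4,.4,.2]+[0]*len(extra))
    print(extra,f.x.round(3),np.abs(f.fun).max().round(4))
E
python3 fit.py
```

```text
[10] [ 0.256  0.491  0.493  0.332 -0.011] 0.024
[12] [ 0.239  0.458  0.476  0.29  -0.036] 0.0225
[8] [ 0.222  0.505  0.494  0.332 -0.021] 0.0236
[4] [ 0.248  0.493  0.509  0.328 -0.008] 0.0235
[6, 8] [ 0.194  0.557  0.481  0.344  0.041 -0.049] 0.0238
[4, 10] [ 0.256  0.487  0.51   0.332 -0.024 -0.017] 0.0241
[8, 10] [ 0.234  0.5    0.492  0.333 -0.014 -0.006] 0.0238
```

```bash
cat > path.py <<'E'
from kin import *
from scipy.spatial.transform import Slerp
P4=np.load('P4.npy');s=ctrl.get_state()
def go(p0,r0,p1,r1,q,n=14):
    sl=Slerp([0,1],R.concatenate([r0,r1]));w=0
    for i in range(1,n+1):
        t=i/n;q,e,a=ik(p0+(p1-p0)*t,sl(t),q,P4);w=max(w,e*1000+a)
    return q,w
if __name__=='__main__':
  for yaw in(20,30,40):
   for sy in(-1,1):
    c,n=np.cos(np.radians(yaw)),np.sin(np.radians(yaw))
    rp=ori([n,-c,-.04*c],[0,0,sy]);zt=rp.as_matrix()[:,2]
    tip=np.array([.597,.307,.110]);pg=tip-zt*.07;pp=tip-zt*.12
    rl=ori([n,0,-c],[0,-sy,0]);pl=np.array([.605,.071,.117+.115-.014])-rl.as_matrix()[:,2]*.07
    p,r=s['position'],R.from_rotvec(s['tool_rot']);q=s['joint_positions']
    mid=np.array([.5,.36,.33]);rm=ori([n*.7,-.5,-.7],[0,-sy*.7,sy*.7])
    out=[]
    for a,b in((mid,rm),(pp,rp),(pg,rp),(pg+[0,0,.12],rp),(np.array([.57,.2,.40]),rl),(pl+[0,0,.09],rl),(pl,rl)):
        q,w=go(p,r,a,b,q);p,r=a,b;out.append((q.round(2).tolist(),round(w,2)))
    print(yaw,sy);[print('  ',o) for o in out]
E
python3 path.py
```

```text
20 -1
   ([-0.2, 0.66, -1.16, 1.4, 1.04, 1.98, 0.44], np.float64(0.0))
   ([-1.06, 1.19, 0.07, 1.05, 1.03, 2.03, 0.79], np.float64(0.0))
   ([-1.02, 1.14, 0.08, 1.16, 1.04, 1.96, 0.75], np.float64(0.0))
   ([-1.03, 0.98, 0.1, 1.19, 1.09, 2.01, 0.88], np.float64(0.0))
   ([-0.54, -0.0, 0.12, 1.64, 0.15, 1.19, 1.12], np.float64(0.0))
   ([-0.42, -0.05, 0.26, 1.74, 0.08, 1.11, 1.39], np.float64(0.0))
   ([-0.42, -0.01, 0.26, 1.88, 0.07, 0.92, 1.39], np.float64(0.0))
20 1
   ([-0.45, 0.48, -0.69, 1.4, 0.82, 1.81, -2.57], np.float64(0.0))
   ([-1.06, 1.19, 0.07, 1.05, 1.03, 2.03, -2.35], np.float64(0.0))
   ([-1.02, 1.14, 0.08, 1.16, 1.04, 1.96, -2.39], np.float64(0.0))
   ([-1.03, 0.98, 0.1, 1.19, 1.09, 2.01, -2.26], np.float64(0.0))
   ([-0.54, -0.0, 0.12, 1.64, 0.15, 1.19, -2.02], np.float64(0.0))
   ([-0.42, -0.05, 0.26, 1.74, 0.08, 1.11, -1.75], np.float64(0.0))
   ([-0.42, -0.01, 0.26, 1.88, 0.07, 0.92, -1.75], np.float64(0.0))
30 -1
   ([-0.18, 0.61, -1.17, 1.48, 1.09, 1.91, 0.44], np.float64(0.0))
   ([-0.95, 1.09, -0.21, 1.28, 1.27, 2.03, 0.65], np.float64(0.0))
   ([-0.9, 1.06, 
[... 1027 characters left out ...]
, 2.0, 0.7], np.float64(0.0))
   ([-0.21, -0.18, -0.25, 1.91, 0.36, 0.8, 0.92], np.float64(0.0))
   ([-0.2, -0.27, -0.0, 2.07, 0.21, 0.67, 1.25], np.float64(0.0))
   ([-0.16, -0.2, -0.03, 2.2, 0.27, 0.47, 1.17], np.float64(0.0))
40 1
   ([-0.42, 0.4, -0.74, 1.56, 0.95, 1.68, -2.6], np.float64(0.0))
   ([-0.86, 1.04, -0.4, 1.49, 1.44, 2.03, -2.59], np.float64(0.0))
   ([-0.8, 1.01, -0.38, 1.55, 1.47, 1.97, -2.6], np.float64(0.0))
   ([-0.78, 0.83, -0.4, 1.58, 1.48, 2.0, -2.44], np.float64(0.0))
   ([-0.21, -0.18, -0.25, 1.91, 0.36, 0.8, -2.22], np.float64(0.0))
   ([-0.2, -0.27, -0.0, 2.07, 0.21, 0.67, -1.89], np.float64(0.0))
   ([-0.16, -0.2, -0.03, 2.2, 0.27, 0.47, -1.97], np.float64(0.0))
```

```bash
cat >> h.py <<'E'
c25,n25=np.cos(np.radians(25)),np.sin(np.radians(25))
PINCH=ori([n25,-c25,-.04*c25],[0,0,-1]); PLACE=ori([n25,0,-c25],[0,1,0]); MID=ori([n25*.7,-.5,-.7],[0,.7,-.7])
E
python3 - <<'E'
from h import *
p,r=now();tip=np.array([.597,.307,.110]);pp=tip-.12*PINCH.as_matrix()[:,2];print(pp)
print(np.degrees((r.inv()*MID).magnitude()),np.degrees((MID.inv()*PINCH).magnitude()))
plan(p,r,[([.5,.36,.34],MID,12),(pp+[0,0,.12],PINCH,8),(pp,PINCH,4)],1)
E
```

```text
[0.5463191  0.41568554 0.11434742]
96.81939785646847 51.73287938264992
[[[0.7,-0.8,-0.9],[-0.5,-1.9,-7.8],1],[[0.7,-0.7,-0.9],[-0.5,-2.0,-7.8],1],[[0.8,-0.6,-1.0],[-0.5,-1.9,-7.8],1],[[0.8,-0.5,-1.0],[-0.5,-2.0,-7.8],1],[[0.8,-0.4,-1.0],[-0.5,-1.9,-7.8],1],[[0.9,-0.2,-1.1],[-0.5,-1.9,-7.8],1],[[0.8,-0.1,-1.1],[-0.5,-2.0,-7.8],1],[[0.8,0.0,-1.1],[-0.5,-1.9,-7.8],1],[[0.8,0.1,-1.1],[-0.5,-1.9,-7.8],1],[[0.7,0.3,-1.2],[-0.4,-2.0,-7.9],1],[[0.6,0.4,-1.2],[-0.5,-1.9,-7.8],1],[[0.5,0.4,-1.1],[-0.4,-2.0,-7.9],1]]
[[[-0.4,1.3,0.8],[6.1,-0.5,-2.2],1],[[-0.4,1.4,0.7],[6.1,-0.5,-2.2],1],[[-0.5,1.4,0.5],[6.0,-0.5,-2.2],1],[[-0.6,1.5,0.4],[6.1,-0.5,-2.2],1],[[-0.6,1.5,0.2],[6.0,-0.5,-2.2],1],[[-0.6,1.4,0.1],[6.1,-0.4,-2.2],1],[[-0.7,1.4,-0.0],[6.0,-0.5,-2.2],1],[[-0.8,1.4,-0.2],[6.1,-0.4,-2.2],1],[[-0.0,3.0,0.1],[-0.0,-0.0,0.0],1],[[-0.0,3.0,0.1],[-0.0,-0.0,0.0],1],[[-0.0,3.0,0.1],[-0.0,-0.0,0.0],1],[[-0.0,3.0,0.1],[-0.0,-0.0,0.0],1]]
```

{"name": "drive_tool", "arguments": {
  "motion": [
    [[0.7,-0.8,-0.9],[-0.5,-1.9,-7.8],1],
    [[0.7,-0.7,-0.9],[-0.5,-2.0,-7.8],1],
    [[0.8,-0.6,-1.0],[-0.5,-1.9,-7.8],1],
    [[0.8,-0.5,-1.0],[-0.5,-2.0,-7.8],1],
    [[0.8,-0.4,-1.0],[-0.5,-1.9,-7.8],1],
    [[0.9,-0.2,-1.1],[-0.5,-1.9,-7.8],1],
    [[0.8,-0.1,-1.1],[-0.5,-2.0,-7.8],1],
    [[0.8,0,-1.1],[-0.5,-1.9,-7.8],1],
    [[0.8,0.1,-1.1],[-0.5,-1.9,-7.8],1],
    [[0.7,0.3,-1.2],[-0.4,-2.0,-7.9],1],
    [[0.6,0.4,-1.2],[-0.5,-1.9,-7.8],1],
    [[0.5,0.4,-1.1],[-0.4,-2.0,-7.9],1]
  ]
}}

```text
time: 10.12
position: [0.4998, 0.3592, 0.3361]
tool_rot: [-0.229, 2.698, -0.884]
ft_force: [-0.1, -0.3, 0.0]
grip_width: 1.0
grip_force: 0.0
```

{"name": "drive_tool", "arguments": {
  "motion": [
    [[-0.4,1.3,0.8],[6.1,-0.5,-2.2],1],
    [[-0.4,1.4,0.7],[6.1,-0.5,-2.2],1],
    [[-0.5,1.4,0.5],[6.0,-0.5,-2.2],1],
    [[-0.6,1.5,0.4],[6.1,-0.5,-2.2],1],
    [[-0.6,1.5,0.2],[6.0,-0.5,-2.2],1],
    [[-0.6,1.4,0.1],[6.1,-0.4,-2.2],1],
    [[-0.7,1.4,0],[6.0,-0.5,-2.2],1],
    [[-0.8,1.4,-0.2],[6.1,-0.4,-2.2],1],
    [[0,0,0],[0,0,0],1]
  ]
}}

```text
time: 11.25
position: [0.5447, 0.4144, 0.2268]
tool_rot: [-0.46, 2.014, -1.959]
ft_force: [-0.3, 0.0, 0.1]
grip_width: 0.999
grip_force: 0.0
```

Run:
```python
from h import *
s=ctrl.get_state();p,r=now();print(s['time'],p,s['joint_positions'].round(2),np.degrees((r.inv()*PINCH).as_rotvec()))
a=ctrl.get_image('side')[200:440,100:400];b=ctrl.get_image('top')[100:250,130:330]
i=np.hstack([cv2.resize(a,(500,400),interpolation=3),np.vstack([cv2.resize(b,(300,225),interpolation=3),np.zeros((175,300,3),np.uint8)])])
cv2.imwrite('pics/prep.png',i[:,:,::-1])
```

```text
11.25 [0.54469216 0.41443559 0.22683978] [-1.07  0.94  0.03  1.23  1.15  2.04  0.88] [-0.3314587   0.0407407   0.67188426]
```

View pics/prep.png

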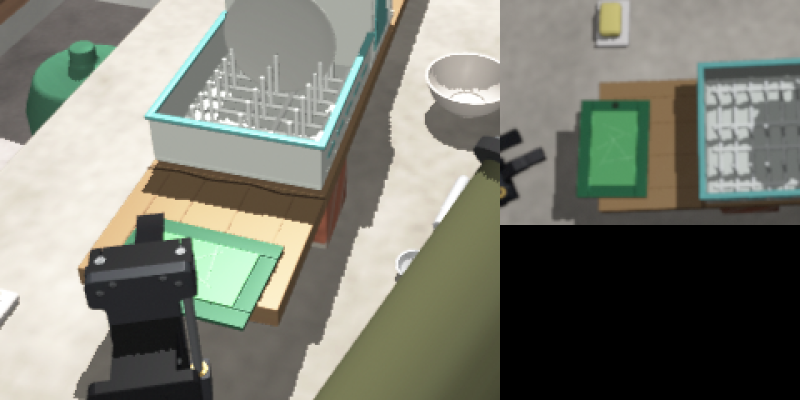

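The board overhangs the plank's end. In the top view its outer edge runs from (580,100) to (577,196), and the gripper is just outside it.

Run:
```python
from h import *
t=lambda u,v:(130+(u-500+.5)/1.5-.5,100+(v+.5)/1.5-.5)
for p in[(581,101),(577,196),(650,100),(646,198),(600,83),(600,211)]: print(atz('top',t(*p),.113).round(4))
S=lambda u,v:(100+(u+.5)/1.6667-.5,200+(v+.5)/1.6667-.5)
print(atz('side',S(244,329),.113).round(4),atz('side',S(284,247),.113).round(4))
```

```text
[0.674  0.3162 0.113 ]
[0.5139 0.3174 0.113 ]
[0.6729 0.2008 0.113 ]
[0.5082 0.2045 0.113 ]
[0.7045 0.2852 0.113 ]
[0.4884 0.279  0.113 ]
[0.5133 0.321  0.113 ] [0.5116 0.2098 0.113 ]
```

Run:
```python
from h import *
p,r=now();tip=np.array([.594,.304,.113]);z=PINCH.as_matrix()[:,2]
print(tip-.07*z)
plan(p,r,[(tip-.11*z,PINCH,5),(tip-.07*z,PINCH,4)],1)
```

```text
[0.56443614 0.3673999  0.115536  ]
[[[0.0,2.3,0.3],[-0.0,-0.0,0.1],1],[[0.1,2.3,0.3],[-0.0,-0.0,0.0],1],[[0.0,2.3,0.3],[-0.0,-0.0,0.1],1],[[0.1,2.2,0.3],[-0.0,-0.0,0.0],1],[[0.0,2.3,0.2],[-0.0,-0.1,0.1],1],[[0.0,-0.0,1.0],[-0.0,0.0,-0.0],1],[[0.0,-0.0,1.0],[-0.0,0.0,-0.0],1],[[0.0,-0.0,1.0],[-0.0,0.0,-0.0],1],[[0.0,-0.0,1.0],[-0.0,0.0,-0.0],1]]
```

{"name": "drive_tool", "arguments": {
  "motion": [
    [[0,2.3,0.3],[0,0,0.2],1],
    [[0.1,2.3,0.3],[0,0,0],1],
    [[0,2.3,0.3],[0,0,0.1],1],
    [[0.1,2.2,0.3],[0,0,0],1],
    [[0,2.3,0.2],[0,0,0.1],1],
    [[0,0,0],[0,0,0],1]
  ]
}}

```text
time: 12.1
position: [0.5478, 0.4033, 0.1142]
tool_rot: [-0.448, 2.016, -1.952]
ft_force: [-0.5, -0.8, 0.1]
grip_width: 0.998
grip_force: 0.0
```

{"name": "drive_tool", "arguments": {
  "motion": [
    [[0,0,1],[0,0,0],1],
    [[0,0,1],[0,0,0],1],
    [[0,0,1],[0,0,0],1],
    [[0,0,1],[0,0,0],1],
    [[0,0,0],[0,0,0],1]
  ]
}}

```text
time: 12.72
position: [0.5658, 0.3665, 0.1163]
tool_rot: [-0.442, 2.018, -1.949]
ft_force: [0.9, -1.0, -0.0]
grip_width: 0.997
grip_force: 0.0
```

Run:
```python
from h import *
s=ctrl.get_state();p,r=now();print(s['time'],p,s['joint_positions'].round(2),np.degrees((r.inv()*PINCH).as_rotvec()),'tip',p+r.apply([0,0,.07]))
```

```text
12.725 [0.56582097 0.36652769 0.11627699] [-1.01  1.05  0.02  1.29  1.12  1.93  0.71] [-0.12444682 -0.15811196 -0.1291454 ] tip [0.59521174 0.30304148 0.11389273]
```

{"name": "drive_tool", "arguments": {
  "motion": [
    [[0,0,0],[0,0,0],-1],
    [[0,0,0],[0,0,0],-1],
    [[0,0,0],[0,0,0],-1],
    [[0,0,0],[0,0,0],-1],
    [[0,0,0],[0,0,0],-1],
    [[0,0,0],[0,0,0],-1],
    [[0,0,0],[0,0,0],-1],
    [[0,0,0],[0,0,0],-1]
  ],
  "force": 8
}}

```text
time: 13.72
position: [0.5651, 0.3678, 0.1158]
tool_rot: [-0.444, 2.018, -1.948]
ft_force: [-0.7, -1.3, 0.0]
grip_width: 0.171
grip_force: 0.0
```

{"name": "drive_tool", "arguments": {
  "motion": [
    [[0,0,0],[0,0,0],-1],
    [[0,0,0],[0,0,0],-1],
    [[0,0,0],[0,0,0],-1],
    [[0,0,0],[0,0,0],-1]
  ]
}}

```text
time: 14.22
position: [0.5652, 0.3678, 0.1158]
tool_rot: [-0.444, 2.018, -1.948]
ft_force: [0.8, -0.8, -1.0]
grip_width: 0.058
grip_force: 8.0
```

The opening is 5.0 mm, so the border is pinched. I'll firm up the grip and lift.

{"name": "drive_tool", "arguments": {
  "motion": [
    [[0,0,0],[0,0,0],-1],
    [[0,0,0],[0,0,0],-1],
    [[0,-0.5,0],[0,0,0],-1],
    [[0,-1,0],[0,0,0],-1],
    [[0,-1.5,0],[0,0,0],-1],
    [[0,-2,0],[0,0,0],-1],
    [[0,-2,0],[0,0,0],-1],
    [[0,-2,0],[0,0,0],-1],
    [[0,-1.5,0],[0,0,0],-1],
    [[0,0,0],[0,0,0],-1]
  ],
  "force": 45
}}

```text
time: 15.48
position: [0.5668, 0.3646, 0.2225]
tool_rot: [-0.442, 2.018, -1.945]
ft_force: [-0.1, 0.5, -2.0]
grip_width: 0.051
grip_force: 45.0
```

```bash
cat > p2.py <<'E'
from h import *
s=ctrl.get_state();p,r=now();print(s['time'],p,s['joint_positions'].round(2),'tip',p+r.apply([0,0,.07]),np.degrees((r.inv()*PLACE).magnitude()))
pl=np.array([.602,.071,.117+.115-.014])-PLACE.as_matrix()[:,2]*.07;print('pl',pl)
plan(p,r,[([.555,.30,.40],PLACE,14),([pl[0],pl[1],.40],PLACE,7)],-1)
E
python3 p2.py
```

```text
15.475 [0.56676684 0.36457883 0.22248641] [-1.03  0.89  0.04  1.33  1.15  1.97  0.83] tip [0.59625479 0.30114275 0.21997148] 88.0294301201732
pl [0.57241672 0.071      0.28144155]
[[[0.3,-1.3,0.3],[-5.7,-0.0,2.7],-1],[[0.2,-1.3,0.2],[-5.7,-0.0,2.7],-1],[[0.1,-1.3,0.1],[-5.7,-0.0,2.7],-1],[[0.1,-1.4,-0.1],[-5.7,-0.0,2.7],-1],[[0.0,-1.3,-0.2],[-5.7,-0.1,2.7],-1],[[-0.0,-1.3,-0.3],[-5.7,-0.0,2.7],-1],[[-0.1,-1.3,-0.4],[-5.7,-0.0,2.7],-1],[[-0.2,-1.2,-0.6],[-5.7,-0.1,2.7],-1],[[-0.2,-1.1,-0.7],[-5.7,-0.0,2.7],-1],[[-0.3,-1.1,-0.8],[-5.7,-0.0,2.6],-1],[[-0.3,-1.0,-0.9],[-5.7,-0.1,2.6],-1],[[-0.4,-0.8,-1.0],[-5.6,-0.1,2.7],-1]]
[[[-0.4,-0.7,-1.1],[-5.7,-0.0,2.7],-1],[[-0.5,-0.6,-1.1],[-5.6,-0.1,2.6],-1],[[-0.2,-3.3,0.1],[-0.0,0.0,0.0],-1],[[-0.2,-3.3,0.1],[-0.0,0.0,0.0],-1],[[-0.2,-3.3,0.1],[-0.0,0.0,0.0],-1],[[-0.2,-3.3,0.1],[-0.0,0.0,0.0],-1],[[-0.2,-3.2,0.1],[-0.0,0.0,0.0],-1],[[-0.3,-3.3,0.1],[-0.0,0.0,0.0],-1],[[-0.2,-3.2,0.1],[-0.0,0.0,0.0],-1]]
```

{"name": "drive_tool", "arguments": {
  "motion": [
    [[0.3,-1.3,0.3],[-5.7,0,2.7],-1],
    [[0.2,-1.3,0.2],[-5.7,0,2.7],-1],
    [[0.1,-1.3,0.1],[-5.7,0,2.7],-1],
    [[0.1,-1.4,-0.1],[-5.7,0,2.7],-1],
    [[0,-1.3,-0.2],[-5.7,-0.1,2.7],-1],
    [[0,-1.3,-0.3],[-5.7,0,2.7],-1],
    [[-0.1,-1.3,-0.4],[-5.7,0,2.7],-1],
    [[-0.2,-1.2,-0.6],[-5.7,-0.1,2.7],-1],
    [[-0.2,-1.1,-0.7],[-5.7,0,2.7],-1],
    [[-0.3,-1.1,-0.8],[-5.7,0,2.6],-1],
    [[-0.3,-1.0,-0.9],[-5.7,-0.1,2.6],-1],
    [[-0.4,-0.8,-1.0],[-5.6,-0.1,2.7],-1]
  ]
}}

```text
time: 16.98
position: [0.5561, 0.3085, 0.372]
tool_rot: [-0.065, 2.696, -0.297]
ft_force: [1.1, -0.0, -2.2]
grip_width: 0.05
grip_force: 45.0
```

{"name": "drive_tool", "arguments": {
  "motion": [
    [[-0.4,-0.7,-1.1],[-5.7,0,2.7],-1],
    [[-0.5,-0.6,-1.1],[-5.6,-0.1,2.6],-1],
    [[-0.2,-3.3,0.1],[0,0,0],-1],
    [[-0.2,-3.3,0.1],[0,0,0],-1],
    [[-0.2,-3.3,0.1],[0,0,0],-1],
    [[-0.2,-3.3,0.1],[0,0,0],-1],
    [[-0.2,-3.2,0.1],[0,0,0],-1],
    [[-0.3,-3.3,0.1],[0,0,0],-1],
    [[-0.2,-3.2,0.1],[0,0,0],-1],
    [[0,0,0],[0,0,0],-1]
  ]
}}

```text
time: 18.23
position: [0.5714, 0.0672, 0.3976]
tool_rot: [0.007, 2.71, -0.008]
ft_force: [-0.3, -0.3, -2.8]
grip_width: 0.054
grip_force: 45.0
```

Run:
```python
from h import *
s=ctrl.get_state();p,r=now();print(s['time'],p,s['joint_positions'].round(2),'tip',p+r.apply([0,0,.07]));print(r.as_matrix().round(3))
a=ctrl.get_image('side')[100:340,120:380];b=ctrl.get_image('top')[100:270,200:400]
i=np.hstack([cv2.resize(a,(500,462),interpolation=3),np.vstack([cv2.resize(b,(300,255),interpolation=3),np.zeros((207,300,3),np.uint8)])])
cv2.imwrite('pics/hover.png',i[:,:,::-1])
```

```text
18.225 [0.57142584 0.06718118 0.3976149 ] [-0.39 -0.14  0.16  1.79  0.14  1.07  1.3 ] tip [0.60071611 0.06669043 0.33403944]
[[-0.908  0.007  0.418]
 [ 0.004  1.    -0.007]
 [-0.418 -0.005 -0.908]]
```

View pics/hover.png

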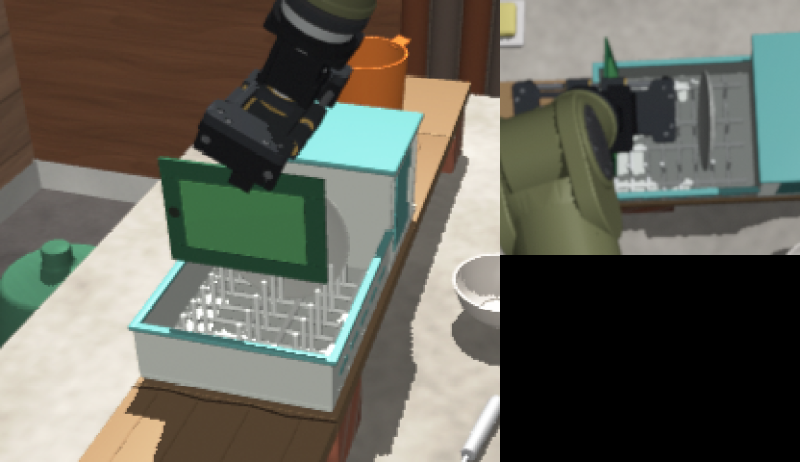

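The board hangs upright above the rack, with corners at (160,157), (327,180), (174,262) and (328,283). I'll check its in-plane tilt and its x.

Run:
```python
from h import *
S=lambda u,v:(120+(u+.5)/(500/260)-.5,100+(v+.5)/(462/240)-.5)
p,r=now();tip=p+r.apply([0,0,.07]);n=r.as_matrix()[:,1]
P=[]
for c in[(160,157),(327,180),(174,262),(328,283)]:
    o,d=ray('side',S(*c));P.append(o+d*((tip-o)@n)/(d@n))
P=np.array(P);print(P.round(4));ex=[P[1]-P[0],P[3]-P[2],P[2]-P[0],P[3]-P[1]]
for e in ex:print(np.linalg.norm(e).round(4),np.degrees(np.arctan2(e[2],e[0])).round(2))
print(P.mean(0)-tip, P.mean(0))
```

```text
[[0.6811 0.0712 0.3507]
 [0.5164 0.0714 0.353 ]
 [0.6795 0.0708 0.2318]
 [0.5166 0.071  0.239 ]]
0.1647 179.19
0.1631 177.47
0.1189 -90.77
0.1141 -89.94
[-0.00226715 -0.00013049 -0.04066356] [0.59839906 0.07109503 0.29361605]
```

Run:
```python
from h import *
s=ctrl.get_state();p,r=now();tip=p+r.apply([0,0,.07]);print(p,tip,r.as_matrix().round(3))
n=np.radians(25-0)
rt=R.from_euler('z',1.0,degrees=True)*R.from_euler('y',-1.2,degrees=True)*PLACE
tt=np.array([.606,.071,tip[2]-.055])
plan(p,r,[(tt-rt.apply([0,0,.07]),rt,5)],-1)
print(r.inv().apply([0,0,-.01]))
```

```text
[0.57132768 0.07145604 0.39783429] [0.60066621 0.07122552 0.33427961] [[-0.908  0.001  0.419]
 [-0.001  1.    -0.003]
 [-0.419 -0.003 -0.908]]
[[[0.4,-0.0,1.0],[-0.1,-0.3,-0.2],-1],[[0.4,-0.0,1.1],[-0.1,-0.3,-0.2],-1],[[0.4,-0.0,1.0],[-0.1,-0.3,-0.2],-1],[[0.4,-0.0,1.1],[-0.2,-0.3,-0.1],-1],[[0.4,-0.1,1.0],[-0.1,-0.2,-0.2],-1]]
[4.19122276e-03 3.25401299e-05 9.07923967e-03]
```

{"name": "drive_tool", "arguments": {
  "motion": [
    [[0.4,0,1.0],[-0.1,-0.3,-0.2],-1],
    [[0.4,0,1.1],[-0.1,-0.3,-0.2],-1],
    [[0.4,0,1.0],[-0.1,-0.3,-0.2],-1],
    [[0.4,0,1.1],[-0.2,-0.3,-0.1],-1],
    [[0.4,-0.1,1.0],[-0.1,-0.2,-0.2],-1],
    [[0,0,0],[0,0,0],-1],
    [[0,0,0],[0,0,0],-1]
  ]
}}

```text
time: 19.2
position: [0.5766, 0.0705, 0.344]
tool_rot: [-0.025, 2.681, 0.006]
ft_force: [-0.3, 0.3, -3.3]
grip_width: 0.053
grip_force: 45.0
```

Run:
```python
from h import *
s=ctrl.get_state();p,r=now();tip=p+r.apply([0,0,.07]);print(p,tip,r.as_matrix().round(3),s['ft_force'])
a=ctrl.get_image('side')[160:310,170:340]
cv2.imwrite('pics/enter.png',cv2.resize(a,(680,600),interpolation=3)[:,:,::-1])
```

```text
[0.57658781 0.07048415 0.3439551 ] [0.60768485 0.07106073 0.28124433] [[-0.896 -0.018  0.444]
 [-0.016  1.     0.008]
 [-0.444  0.    -0.896]] [-0.27028032  0.33480656 -3.25580507]
```

View pics/enter.png

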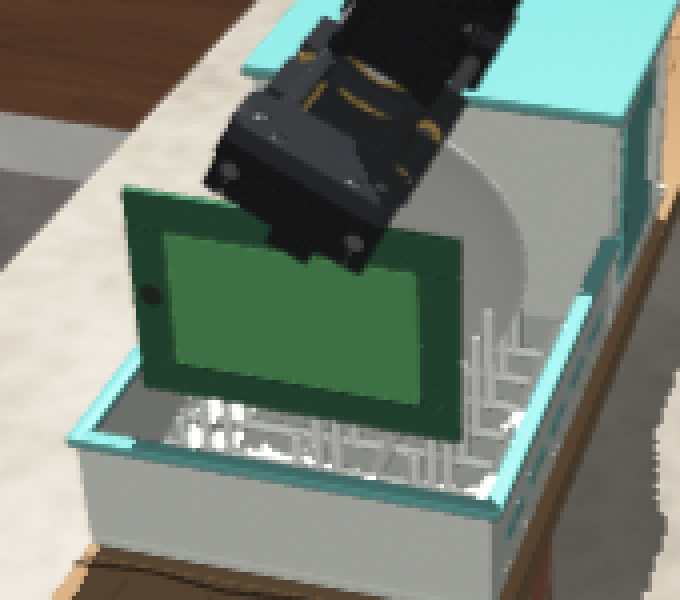

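The board is 5–10 mm above the prong tops, with its bottom edge from (146,386) to (462,440). I'll cross-check its y against the slot.

Run:
```python
from h import *
C=lambda u,v:(170+(u+.5)/4-.5,160+(v+.5)/4-.5)
p,r=now();tip=p+r.apply([0,0,.07]);print(tip)
for c in[(146,388),(304,415),(462,441)]:
    for z in(.178,.182): print(c,z,atz('side',C(*c),z).round(4))
n=r.as_matrix()[:,1]
for c in[(124,188),(462,237),(146,388),(462,441)]:
    o,d=ray('side',C(*c)); q=tip+n*.0025;print(c,(o+d*((q-o)@n)/(d@n)).round(4))
# expected row tops in crop
for y in(.0837,.0577): print(y,[((proj('side',[x,y,.1725])[0]-[170,160])*4).round(0) for x in(.671,.610,.549)])
```

```text
[0.60775887 0.07108139 0.28149281]
(146, 388) 0.178 [0.6945 0.07   0.178 ]
(146, 388) 0.182 [0.6918 0.0748 0.182 ]
(304, 415) 0.178 [0.6104 0.0683 0.178 ]
(304, 415) 0.182 [0.6082 0.0732 0.182 ]
(462, 441) 0.178 [0.5292 0.066  0.178 ]
(462, 441) 0.182 [0.5276 0.0709 0.182 ]
(124, 188) [0.69   0.0751 0.2982]
(462, 237) [0.5255 0.0721 0.2993]
(146, 388) [0.6916 0.0751 0.1823]
(462, 441) [0.5272 0.0721 0.183 ]
0.0837 [array([177., 419.]), array([292., 441.]), array([410., 463.])]
0.0577 [array([199., 389.]), array([312., 410.]), array([428., 431.])]
```

{"name": "drive_tool", "arguments": {
  "motion": [
    [[0.2,0,0.4],[0,0,0],-1],
    [[0.2,0,0.4],[0,0,0],-1],
    [[0.2,0,0.4],[0,0,0],-1],
    [[0.2,0,0.4],[0,0,0],-1],
    [[0,0,0],[0,0,0],-1]
  ]
}}

```text
time: 19.88
position: [0.576, 0.0704, 0.3248]
tool_rot: [-0.025, 2.683, 0.005]
ft_force: [0.3, 0.0, -1.9]
grip_width: 0.052
grip_force: 45.0
```

{"name": "drive_tool", "arguments": {
  "motion": [
    [[0.2,0,0.4],[0,0,0],-1],
    [[0.2,0,0.4],[0,0,0],-1],
    [[0.2,0,0.4],[0,0,0],-1],
    [[0.2,0,0.4],[0,0,0],-1],
    [[0.2,0,0.4],[0,0,0],-1],
    [[0.2,0,0.4],[0,0,0],-1],
    [[0,0,0],[0,0,0],-1]
  ]
}}

```text
time: 20.75
position: [0.5759, 0.0704, 0.2981]
tool_rot: [-0.025, 2.683, 0.005]
ft_force: [-1.0, -0.6, -1.6]
grip_width: 0.053
grip_force: 45.0
```

{"name": "drive_tool", "arguments": {
  "motion": [
    [[0.1,0,0.2],[0,0,0],-1],
    [[0.1,0,0.2],[0,0,0],-1],
    [[0.1,0,0.2],[0,0,0],-1],
    [[0.1,0,0.2],[0,0,0],-1],
    [[0,0,0],[0,0,0],-1]
  ]
}}

```text
time: 21.38
position: [0.576, 0.0704, 0.2895]
tool_rot: [-0.025, 2.682, 0.005]
ft_force: [-0.0, -0.4, -2.0]
grip_width: 0.051
grip_force: 45.0
```

{"name": "drive_tool", "arguments": {
  "motion": [
    [[0.1,0,0.2],[0,0,0],-1],
    [[0,0,0],[0,0,0],-1]
  ]
}}

```text
time: 21.62
position: [0.576, 0.0705, 0.2873]
tool_rot: [-0.025, 2.682, 0.005]
ft_force: [-1.0, 0.6, -1.7]
grip_width: 0.049
grip_force: 45.0
```

{"name": "drive_tool", "arguments": {
  "motion": [
    [[0.1,0,0.2],[0,0,0],-1],
    [[0,0,0],[0,0,0],-1]
  ]
}}

```text
time: 21.88
position: [0.5759, 0.0704, 0.285]
tool_rot: [-0.025, 2.682, 0.005]
ft_force: [-0.3, -0.2, -2.6]
grip_width: 0.054
grip_force: 45.0
```

Still no contact, so I'll keep going in 2 mm steps.

{"name": "drive_tool", "arguments": {
  "motion": [
    [[0.1,0,0.2],[0,0,0],-1],
    [[0,0,0],[0,0,0],-1]
  ]
}}

```text
time: 22.12
position: [0.5764, 0.0705, 0.2836]
tool_rot: [-0.025, 2.681, 0.006]
ft_force: [-0.4, 0.7, -1.2]
grip_width: 0.053
grip_force: 45.0
```

{"name": "drive_tool", "arguments": {
  "motion": [
    [[0.1,0,0.2],[0,0,0],-1],
    [[0,0,0],[0,0,0],-1]
  ]
}}

```text
time: 22.38
position: [0.577, 0.0706, 0.283]
tool_rot: [-0.025, 2.678, 0.007]
ft_force: [-1.9, 0.2, 6.0]
grip_width: 0.049
grip_force: 45.0
```

{"name": "drive_tool", "arguments": {
  "motion": [
    [[0,0,0],[0,0,0],-1],
    [[0,0,0],[0,0,0],-1],
    [[0,0,0],[0,0,0],-1]
  ],
  "force": 4
}}

```text
time: 22.75
position: [0.5771, 0.0706, 0.2829]
tool_rot: [-0.025, 2.678, 0.007]
ft_force: [-1.7, 0.3, 5.1]
grip_width: 0.06
grip_force: 4.0
```

{"name": "drive_tool", "arguments": {
  "motion": [
    [[0,0,0],[0,0,0],-0.6],
    [[0,0,0],[0,0,0],-0.5],
    [[0,0,0],[0,0,0],-0.4],
    [[0,0,0],[0,0,0],-0.4],
    [[0,0,0],[0,0,0],-0.4]
  ]
}}

```text
time: 23.38
position: [0.576, 0.0704, 0.2807]
tool_rot: [-0.025, 2.682, 0.006]
ft_force: [-0.8, -0.1, -0.5]
grip_width: 0.296
grip_force: 0.0
```

{"name": "drive_tool", "arguments": {
  "motion": [
    [[0,0,-1],[0,0,0],-0.4],
    [[0,0,-1.5],[0,0,0],-0.4],
    [[0,0,-2],[0,0,0],-0.4],
    [[0,0,-3],[0,0,0],-0.4],
    [[0,0,-3],[0,0,0],-0.4],
    [[-0.5,0,-3],[0,0,0],-0.4],
    [[0,0,0],[0,0,0],-0.4]
  ]
}}

```text
time: 24.25
position: [0.521, 0.0697, 0.4086]
tool_rot: [-0.025, 2.675, 0.008]
ft_force: [0.4, 0.2, 0.1]
grip_width: 0.296
grip_force: 0.0
```

Run:
```python
from h import *
a=ctrl.get_image('side');cv2.imwrite('pics/final.png',a[:,:,::-1])
for n,im in(('side',a),('top',ctrl.get_image('top'))):
    h=cv2.cvtColor(im,cv2.COLOR_RGB2HSV);m=cv2.inRange(h,(50,90,30),(75,255,255))
    m[:, :170 if n=='side' else 200]=0
    if n=='top': m[:, 400:]=0
    k,l,st,_=cv2.connectedComponentsWithStats(m);i=1+np.argmax(st[1:,4]);print(n,st[i])
    c=cv2.convexHull(np.argwhere(l==i)[:,::-1].astype(np.int32));q=cv2.approxPolyDP(c,4,True)[:,0];print(q.tolist())
    if n=='side':
        for v in q:
            o,d=ray('side',v.astype(float));print((o+d*(.072-o[1])/d[1]).round(4))
```

```text
side [ 204  234   81   49 2714]
[[284, 282], [208, 269], [204, 234], [284, 247]]
[0.53   0.072  0.1522]
[0.6927 0.072  0.1486]
[0.6918 0.072  0.2345]
[0.5286 0.072  0.2367]
top [275 145   7  33 169]
[[280, 177], [276, 145]]
```

The board stands level in the slot: its top edge is at z≈0.235, which is the floor height plus 115 mm, and it spans x from 0.53 to 0.69. The gripper is clear of it.

```bash
python3 -c "
from bench import ctrl
print(ctrl.close_job())"
```

```text
the job is handed in; nothing more can be done
None
```

The board is standing upright on its long edge in the end slot, let down until it rested on the rack, and I've handed the job in at about 24 s; early on the fingers brushed the drainer's rim lightly (about 9 N), and I never checked the plate, pitcher, bowl or spoon afterwards.

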